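# Fit the large impact socket to the torque multiplier

## Robot

A 6-joint arm with a two-finger parallel gripper is mounted at the origin on a cart in front of the work surface, level with it; the furniture and walls round the work are solid. World frame = base frame: x ahead of the robot, y to its left, z up, the work surface at z = 0. Lengths are in m, angles in rad, forces in N, time in s.
With the tool pointing down it reaches from about 0.225 to 0.875 m from the base axis. Payload 3.4 kg.
Tool frame: the origin (TCP) lies at the very end of the fingers, on their centre line; the grasp point (between the pads) lies behind it (manip.grasp_offset is the z of the grasp point in the tool frame, in m); z points along the fingers, y is the line along which they close (so a half turn about z gives the same grasp; the last joint's range is limited). The gripper opens to 85 mm and grips with 20 to 120 N. Pads are 22 mm wide; open, the fingers measure 114 mm over their backs; the gripper's body (76 mm by 85 mm) begins 54 mm behind the grasp point. The pads swing forward as they close: fully open they stand 13 mm farther back than shut.
Start: joints at [-1.224, 0.276, 1.505, -0, 1.361, -0.121], TCP at [0.259, -0.513, 0.231] pointing down, gripper open.
Joint ranges: [-2.89, 2.89], [-0.75, 2.08], [0.22, 2.7], [-1.18, 4.32], [0.11, 2.71], [-2.7, 2.7]. Speed limits (rad/s): [2.57, 2.57, 3.14, 3.14, 3.14, 3.14].

## Interface

Orientations are given as a unit quaternion [w, x, y, z].
In Python, from rig import manip gives the robot as it stands.
- The arm moves only by the shell command python3 -m pendant 'ROWS' [FORCE]. ROWS is JSON, a list of rows, each an object of numbers: "dx", "dy", "dz": the shift along the tool's x, y, z in m; "rx", "ry", "rz": the turn, a rotation vector about the tool's x, y, z in degrees; "hand": the finger opening in m, from 0 to 0.0854. In form: [{"dx": .., "dy": .., "dz": .., "rx": .., "ry": .., "rz": .., "hand": ..}, ...]. A call has 1 to 12 rows; each row shifts and turns the commanded pose from where the row before left it, along the tool's axes as they then stand; what a row does not reach is not made up. A row lasts 1/12 s, in which the tool goes at most 41.7 mm and 7.16 degrees, less where a joint would pass 70% of its speed; a pose out of reach is approached as far as the arm can. A call is refused whole if a number of a shift passes 0.0417 or a number of a turn 7.16, either way. A call with a gripper value outside its range is refused whole. The fingers move at their own pace and stop on an object; FORCE is the grip in N (left out, the last holds). Time passes only in rows, so rows that do not move let the fingers close. It gives the time, the measured TCP pose, the force, the opening and the grip force at its end, in the units of the state.
- manip.get_state(): the state, without advancing time (a new reading comes with each control period).
- manip.get_image(name): name is "side" or "top" or "wrist"; returns a dict with "frame" (384x512x3 uint8, red, green, blue), "fx", "fy", "cx", "cy" (pixels), "distortion" ([k1, k2, p1, p2, k3] as OpenCV has them; the pictures are not rectified), "position" and "attitude" of the camera in the world; the wrist camera has in their place "mount" (4x4, takes a point from camera to tool coordinates, whose origin is the TCP and whose axes are the flange's). Camera axes: x right, y up, looking along -z (the intrinsics and any distortion apply to the point x, -y, -z); pixel columns grow to the right and rows downward; lengths in m; the calibration is good to about 2 mm. A picture is of the moment at which its call begins: read the wrist's pose just before it. There is no depth.
- manip.sign_off(): hands the job in; it is judged then, once.
The state is a dict: "clock": time; "qpos": joint angles; "qd": joint speeds; "effort": joint torques, N m; "position": TCP position; "ee_rot": TCP orientation; "contact_force": force on the tool from outside, world axes, zero at the start; "moment": the same for the moment, N m; "width": finger opening in m; "gripper_force": force on a finger pad.
Only numpy, scipy, OpenCV 4.12 (cv2) and the standard library are available. Lean on these libraries where they do the work, as an engineer would, in place of code of your own. Each camera call takes 0.05 s, during which the arm holds its last target. There are 200 camera calls.

## Task

Lift the black dust cap off the upright square drive of the torque multiplier and stand it in the empty pocket of the grey socket tray. Then take the large socket from the tray, feel for the square by twisting the socket to and fro under light pressure, and push it gently onto the drive until the spring balls click and it sits fully home on the shoulder; let go of it there. Never force it, and leave the small socket and the loose nut and bolt alone.

Things in the scene. Friction and masses are not known exactly. Their poses are not given: they have to be found in the camera images.
- dust_cap: black plastic dust cap, a cup upside down, 40 mm outside diameter, 37 mm high, open below (bore 31 mm, 31 mm deep), 50 g; at the start it sits loosely over the square drive, its rim on the drive's shoulder. Origin: centre of its lower rim; z up. Lift it straight up at least 35 mm to clear the drive
- socket_large: dark steel impact socket, 62 mm high, 0.3 to 0.43 kg, stands in a tray pocket, square drive end down, hexagon mouth up. Origin: centre of its underside; z up. Lowest 21 mm: 40 mm diameter; above that a 54 mm cylinder (grasp here). Square bore from below 20.6 mm wide, faces square to the body's x and y, a detent recess in each face 12 mm up; fits in all four quarter turns
- socket_small: the same kind of socket but 56 mm high and only 37 mm in diameter above its 40 mm drive end; it stands in a tray pocket and stays there
- multiplier: torque multiplier fixed on the bench: a 124 x 110 x 10 mm steel base plate, a 92 mm aluminium gear housing 52 mm high on it, the output drive upright in the middle. Origin: centre of the underside of the plate; z up
- drive_seat (a point): centre of the drive's shoulder (43 mm disc), 56 mm above the bench, where a fitted socket's underside rests. The 19 mm square stands 24 mm above it. Two spring balls, on two faces back to back, 12 mm above the shoulder, 2.5 mm proud: passing them takes about 10 to 16 N straight down; they click out when the socket is home. Over 60 N of contact force, wedging included, is forcing
- ball_a (a joint): travel of one spring ball into the drive (m): 0 fully out, 0.0025 pressed flush. Under the cap it is 0; it returns to near 0 when clicked into a recess
- ball_b (a joint): the same for the ball on the other face
- tray: grey plastic tray lying on the bench, 214 x 78 x 14 mm, with three round pockets 47 mm wide and 8 mm deep in a row along its x axis, 70 mm apart. Origin: centre of its underside
- pocket0 (a point): centre of the floor of the pocket at the tray's -x end, 6 mm above the bench. Of the three pockets two hold the sockets and one is empty
- pocket1 (a point): centre of the floor of the middle pocket
- pocket2 (a point): centre of the floor of the pocket at the tray's +x end
- nut: loose M20 hex nut, 33 x 34 x 16 mm, lying between tray and multiplier; a bystander
- bolt: loose M16 hex bolt standing on its head, 60 mm high, between tray and multiplier; a bystander
- drive_tip (a point): centre of the drive's top; the last 3.5 mm taper to 17 mm. The square's angle about the vertical is unknown (anywhere in a quarter turn) and this frame does not show it; the spindle is braked (it turns only above about 0.35 N m). The tip enters the bore within about 13 degrees of alignment, the full square within about 5

How it is judged:
On the way, in this order (a step that is already met when the one before it is completed fails the run):
1. the dust cap stands upright in a tray pocket ((horizontal distance between dust_cap and pocket0 below 0.006 m or horizontal distance between dust_cap and pocket1 below 0.006 m or horizontal distance between dust_cap and pocket2 below 0.006 m) and height (world z) of dust_cap below 0.01 m and angle between dust_cap's own z axis and vertical below 0.1 rad), for 0.2 s.
2. the large socket is home on the drive, both balls clicked out (distance between socket_large and drive_seat below 0.003 m and z of socket_large in the frame of drive_seat below 0.0015 m and value of joint each of ball_a, ball_b below 0.001 m), for 0.2 s.
At the end, for the whole second after the job is handed in: The large socket sits on the drive with its underside within 1.5 mm of the shoulder, within 2.5 mm of the axis and upright, both spring balls out within 1 mm; the dust cap stands upright on the floor of one of the tray's pockets; both at rest (all of step 1 and horizontal distance between socket_large and drive_seat below 0.0025 m and z of socket_large in the frame of drive_seat below 0.0015 m and value of joint each of ball_a, ball_b below 0.001 m and angle between socket_large's own z axis and vertical below 0.06 rad and linear speed of each of socket_large, dust_cap below 0.01 m/s); the robot touches nothing.
It fails at once if the drive is forced: more than 60 N between the large socket and the multiplier (contact force between socket_large and multiplier above 60 N).
It fails at once if the small socket is moved more than 25 mm (distance of socket_small from where it was at the start of the episode above 0.025 m).
It fails at once if the nut is moved more than 25 mm (distance of nut from where it was at the start of the episode above 0.025 m).
It fails at once if the bolt is moved more than 25 mm or knocked over (distance of bolt from where it was at the start of the episode above 0.025 m or angle between bolt's own z axis and vertical above 0.5 rad).
It also fails if it takes over 64 s, if anything falls off the work surface, if the arm or the gripper's body presses on something with over 40 N, if the wrist force passes 120 N, or if a joint passes its speed limit or range.

## Working session

There is one attempt and no reset: what is moved stays moved. The work goes in short steps, Python scripts to look and compute and a shell command to move; the robot and the scene stay as the last step left them, time stands still between calls to the robot, and variables do not carry over. Pictures are saved under pics/ and viewed, at most 10 in all, crops included, and the job is handed in when it is done.

```bash
ls; mkdir -p pics; python3 - <<'E'
from rig import manip
import cv2,json,pickle
s=manip.get_state();print(s, manip.grasp_offset)
for n in("top","side"):
    im=manip.get_image(n);pickle.dump(im,open(f"pics/{n}0.pkl","wb"))
    cv2.imwrite(f"pics/{n}0.png",cv2.cvtColor(im["frame"],cv2.COLOR_RGB2BGR))
    print({k:v for k,v in im.items() if k!="frame"})
E
```

```text
pics
{'clock': 0.0, 'qpos': array([-1.22398115e+00,  2.76611223e-01,  1.50613447e+00,  2.75409057e-05,
        1.36073015e+00, -1.21002020e-01]), 'qd': array([ 7.11805101e-04,  5.36848731e-05, -8.69765470e-04, -1.00296083e-03,
        6.05286375e-04, -1.35360340e-05]), 'effort': array([-4.45853866e-04, -4.16776443e+01, -2.45803607e+01, -1.49216048e-04,
        1.09965907e-02, -1.28152475e-06]), 'position': array([ 0.25910888, -0.51270814,  0.23042995]), 'ee_rot': array([-9.37115462e-04,  9.72768125e-01,  2.31778534e-01, -9.27070957e-05]), 'contact_force': array([ 0.07509568,  0.38224659, -0.41351884]), 'moment': array([-0.01483543, -0.0405717 , -0.00411184]), 'gripper_force': 0.0, 'width': 0.08559240503675733} -0.0187
{'fx': 373.6687367037549, 'fy': 373.6687367037549, 'cx': 257.3726046702629, 'cy': 191.90655529698768, 'distortion': array([-0.08781578,  0.        ,  0.        ,  0.        ,  0.        ]), 'position': array([0.46797558, 0.07514315, 0.9429941 ]), 'attitude': array([ 0.7118651 ,  0.02643705, -0.03534945, -0.70092766])}
{'fx': 403.07285780246093, 'fy': 403.07285780246093, 'cx': 260.738874445965, 'cy': 190.82234234954535, 'distortion': array([-0.01329132,  0.        ,  0.        ,  0.        ,  0.        ]), 'position': array([ 0.43535314, -0.72569239,  0.40040294]), 'attitude': array([ 0.82911722,  0.55690114, -0.03402686, -0.03560802])}
```

View pics/top0.png

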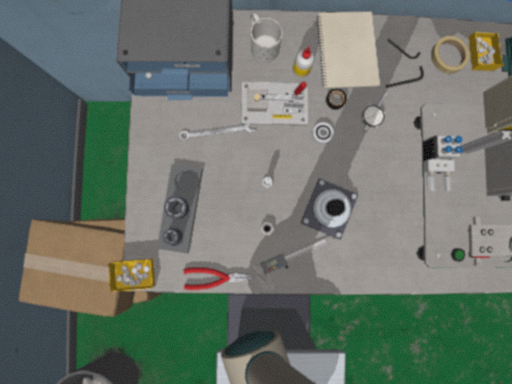

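View pics/side0.png

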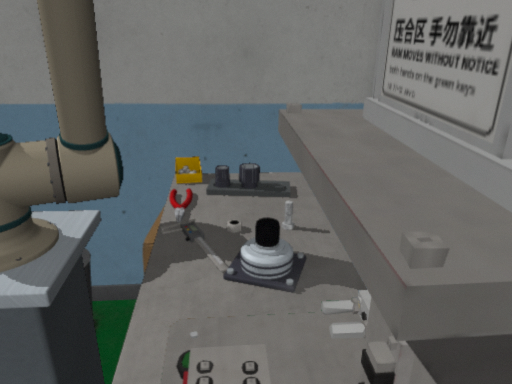

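The top view shows the tray at about (180,205): empty pocket (186,180), large socket (177,206), small one (172,236). The capped multiplier is at about (331,208), the bolt at (267,182) and the nut at (267,228). The side view agrees.

```bash
cat > h.py <<'E'
import numpy as np, cv2, pickle
from scipy.spatial.transform import Rotation as R
def rot(q): return R.from_quat([q[1],q[2],q[3],q[0]]).as_matrix()
def K(im): return np.array([[im["fx"],0,im["cx"]],[0,im["fy"],im["cy"]],[0,0,1.]])
def cam(im, st=None):
    if "position" in im: return rot(im["attitude"]), np.array(im["position"])
    T=np.eye(4);T[:3,:3]=rot(st["ee_rot"]);T[:3,3]=st["position"]
    M=T@np.array(im["mount"]); return M[:3,:3],M[:3,3]
def p2w(im,px,z,st=None):
    A,p=cam(im,st)
    u=cv2.undistortPoints(np.array(px,float).reshape(-1,1,2),K(im),np.array(im["distortion"])).reshape(-1,2)
    d=np.c_[u[:,0],-u[:,1],-np.ones(len(u))]@A.T
    return p+d*((z-p[2])/d[:,2])[:,None]
def w2p(im,P,st=None):
    A,p=cam(im,st); c=(np.atleast_2d(P)-p)@A; c=c*[1,-1,-1]
    return cv2.projectPoints(c.astype(float),np.zeros(3),np.zeros(3),K(im),np.array(im["distortion"]))[0].reshape(-1,2)
def grab(n,tag):
    from rig import manip
    s=manip.get_state(); im=manip.get_image(n); pickle.dump((im,s),open(f"pics/{tag}.pkl","wb")); return im,s
def save(im,tag,crop=None,k=1):
    f=cv2.cvtColor(im["frame"],cv2.COLOR_RGB2BGR)
    if crop: x0,y0,x1,y1=crop; f=f[y0:y1,x0:x1]
    cv2.imwrite(f"pics/{tag}.png",cv2.resize(f,None,fx=k,fy=k,interpolation=cv2.INTER_CUBIC))
E
python3 - <<'E'
from h import *
im=pickle.load(open("pics/top0.pkl","rb"))
for n,px,z in [("cap",(336,208),.093),("pocket e",(186,180),.006),("large",(177,206),.068),("small",(172,236),.062),("bolt",(267,182),.06),("nut",(267,228),.016),("traycorners",(178,160),.014),("",(201,164),.014),("",(187,252),.014),("",(160,248),.014),("plate",(318,179),.01),("",(356,193),.01),("",(342,239),.01),("",(303,224),.01)]:
    print(n,p2w(im,px,z)[0].round(4))
save(im,"top0c",(150,150,370,290),3.5)
E
```

```text
cap [ 0.5084 -0.1157  0.093 ]
pocket e [0.5775 0.2447 0.006 ]
large [0.5085 0.2527 0.068 ]
small [0.4381 0.2636 0.062 ]
bolt [0.5695 0.042  0.06  ]
nut [0.4601 0.0389 0.016 ]
traycorners [0.6269 0.2652 0.014 ]
 [0.6176 0.2068 0.014 ]
 [0.3978 0.2355 0.014 ]
 [0.4063 0.3029 0.014 ]
plate [ 0.585  -0.0887  0.01  ]
 [ 0.5511 -0.1856  0.01  ]
 [ 0.435  -0.1495  0.01  ]
 [ 0.4712 -0.0511  0.01  ]
```

View pics/top0c.png

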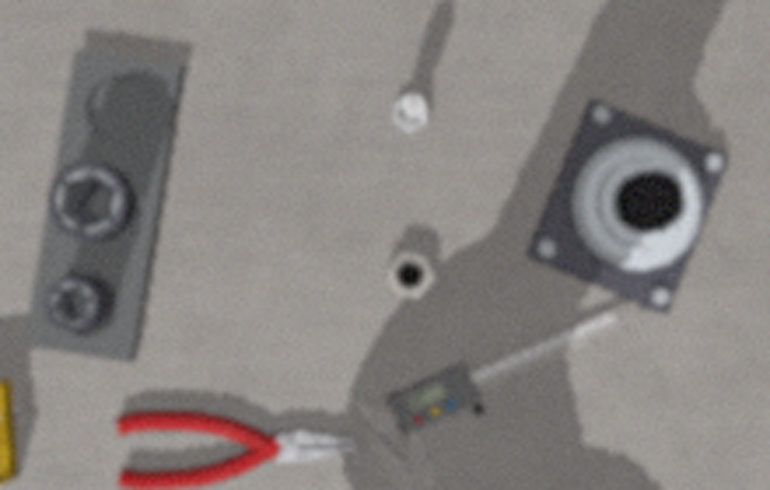

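The crop shows the cap top at original pixel (335.4,207.1), the large socket top at (176.3,207.7), the small one at (172.6,236.9) and the empty pocket near (187,180). The tray axis yaws about -8°, so I'll turn the tool to match and go over the cap for a wrist view.

```bash
python3 -m pendant '[{"rz":6.9},{"rz":6.9},{"rz":6.9},{"rz":6.9},{"rz":6.9}]'; python3 -m pendant '[{"dx":0.016,"dy":-0.0355},{"dx":0.016,"dy":-0.0355},{"dx":0.016,"dy":-0.0355},{"dx":0.016,"dy":-0.0355},{"dx":0.016,"dy":-0.0355},{"dx":0.016,"dy":-0.0355},{"dx":0.016,"dy":-0.0355},{"dx":0.016,"dy":-0.0355},{"dx":0.016,"dy":-0.0355},{"dx":0.016,"dy":-0.0355},{"dx":0.016,"dy":-0.0355},{"dx":0.016,"dy":-0.0355}]'
python3 - <<'E'
from h import *
im,s=grab("wrist","w1");save(im,"w1");print(s["position"],s["ee_rot"],s["clock"],im["mount"])
E
```

```text
[ 0.25911146 -0.51278773  0.23050778] [-8.40689021e-04  9.72773033e-01  2.31758303e-01 -9.14696477e-05] 0.1 [[-6.69667730e-04  9.63566067e-01  2.67469599e-01  6.67948180e-02]
 [ 9.99999747e-01  7.09663353e-04 -5.28656923e-05  5.74925486e-04]
 [-2.40752960e-04  2.67469496e-01 -9.63566298e-01 -1.42541130e-01]
 [ 0.00000000e+00  0.00000000e+00  0.00000000e+00  1.00000000e+00]]invalid input
invalid input
```

View pics/w1.png

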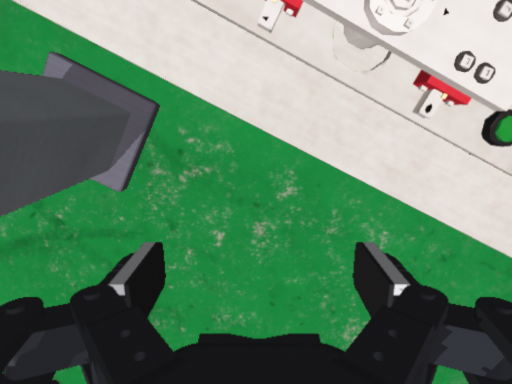

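The moves were refused, so this view is from the start pose and shows only floor and bench edge. Each row probably needs every key.

```bash
python3 -m pendant '[{"dx":0,"dy":0,"dz":0,"rx":0,"ry":0,"rz":6.9,"hand":0.085},{"dx":0,"dy":0,"dz":0,"rx":0,"ry":0,"rz":6.9,"hand":0.085},{"dx":0,"dy":0,"dz":0,"rx":0,"ry":0,"rz":6.9,"hand":0.085},{"dx":0,"dy":0,"dz":0,"rx":0,"ry":0,"rz":6.9,"hand":0.085},{"dx":0,"dy":0,"dz":0,"rx":0,"ry":0,"rz":6.9,"hand":0.085}]'
```

```text
clock: 0.57
position: [0.2592, -0.513, 0.2309]
ee_rot: [-0.0, 0.998, -0.07, -0.0]
contact_force: [-0.3, -0.6, -0.1]
width: 0.085
gripper_force: 0.0
```

```bash
python3 -m pendant '[{"dx":0.016,"dy":-0.0355,"dz":0,"rx":0,"ry":0,"rz":0,"hand":0.085},{"dx":0.016,"dy":-0.0355,"dz":0,"rx":0,"ry":0,"rz":0,"hand":0.085},{"dx":0.016,"dy":-0.0355,"dz":0,"rx":0,"ry":0,"rz":0,"hand":0.085},{"dx":0.016,"dy":-0.0355,"dz":0,"rx":0,"ry":0,"rz":0,"hand":0.085},{"dx":0.016,"dy":-0.0355,"dz":0,"rx":0,"ry":0,"rz":0,"hand":0.085},{"dx":0.016,"dy":-0.0355,"dz":0,"rx":0,"ry":0,"rz":0,"hand":0.085},{"dx":0.016,"dy":-0.0355,"dz":0,"rx":0,"ry":0,"rz":0,"hand":0.085},{"dx":0.016,"dy":-0.0355,"dz":0,"rx":0,"ry":0,"rz":0,"hand":0.085},{"dx":0.016,"dy":-0.0355,"dz":0,"rx":0,"ry":0,"rz":0,"hand":0.085},{"dx":0.016,"dy":-0.0355,"dz":0,"rx":0,"ry":0,"rz":0,"hand":0.085},{"dx":0.016,"dy":-0.0355,"dz":0,"rx":0,"ry":0,"rz":0,"hand":0.085},{"dx":0,"dy":0,"dz":0,"rx":0,"ry":0,"rz":0,"hand":0.085}]'
python3 - <<'E'
from h import *
im,s=grab("wrist","w2");save(im,"w2");print(s["position"],s["ee_rot"],s["clock"])
E
```

```text
clock: 1.57
position: [0.4889, -0.1438, 0.2311]
ee_rot: [-0.002, 0.998, -0.064, 0.001]
contact_force: [0.5, -0.5, -0.6]
width: 0.0848
gripper_force: 0.0
[ 0.48886301 -0.14382091  0.23114423] [-0.00216599  0.99794789 -0.06398621  0.00104252] 1.5667
```

View pics/w2.png

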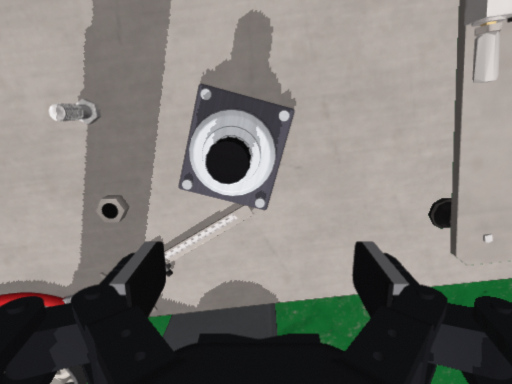

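The wrist view shows the cap at (228,160), square base plate around it, bolt at (75,112), nut at (112,209). I'll fit the cap silhouette in the wrist and top views.

```bash
cat >> h.py <<'E'
def hullmask(im,cyl,xy,st=None):
    a=np.linspace(0,2*np.pi,60); pts=[]
    for r,z in cyl: pts.append(np.c_[xy[0]+r*np.cos(a),xy[1]+r*np.sin(a),0*a+z])
    return cv2.convexHull(w2p(im,np.vstack(pts),st).astype(np.float32))
def blob(im,seed,th,lo=None):
    g=cv2.cvtColor(im["frame"],cv2.COLOR_RGB2GRAY); n,l,s,c=cv2.connectedComponentsWithStats((g<th).astype(np.uint8),connectivity=4)
    k=l[int(seed[1]),int(seed[0])]; return s[k],c[k]
def fitc(im,c,cyl,xy,st=None):
    xy=np.array(xy,float)
    for _ in range(8):
        m=cv2.moments(hullmask(im,cyl,xy,st)); p=np.array([m["m10"],m["m01"]])/m["m00"]
        z=np.mean([q[1] for q in cyl]); xy+= (p2w(im,c,z,st)-p2w(im,p,z,st))[0,:2]
    return xy,m["m00"]
E
python3 - <<'E'
from h import *
im,s=pickle.load(open("pics/w2.pkl","rb")); t=pickle.load(open("pics/top0.pkl","rb"))
cyl=[(.02,.056),(.02,.093)]
for n,I,st,sd in(("w",im,s,(228,160)),("t",t,None,(335,207))):
  for th in(30,45,60):
    S,c=blob(I,sd,th); print(n,th,S,c.round(1),fitc(I,c,cyl,(.508,-.116),st))
pl=[(206,94),(284,115),(261,203),(187,185)]
P=p2w(im,pl,.012,s);print("bolts",P.round(4),P.mean(0).round(4))
E
```

```text
w 30 [ 207  137   43   46 1510] [228.2 159.8] (array([ 0.51031772, -0.11834568]), 1706.6868125845212)
w 45 [ 207  137   43   46 1543] [228.1 159.8] (array([ 0.51029133, -0.1182454 ]), 1706.9409024295164)
w 60 [ 206  137   45   46 1578] [228.1 159.9] (array([ 0.51025478, -0.1183009 ]), 1706.7660035539884)
t 30 [335 201   8  10  32] [338.6 205.6] (array([ 0.5150042 , -0.12539382]), 289.53401393978857)
t 45 [327 200  17  15 198] [334.9 207.1] (array([ 0.51139803, -0.11665312]), 287.492473653052)
t 60 [327 200  17  15 214] [335.  207.1] (array([ 0.51136696, -0.11691304]), 287.55435890029185)
bolts [[ 0.5745 -0.0969  0.012 ]
 [ 0.5415 -0.179   0.012 ]
 [ 0.4432 -0.1407  0.012 ]
 [ 0.4763 -0.0569  0.012 ]] [ 0.5089 -0.1184  0.012 ]
```

```bash
python3 -m pendant '[{"dx":0.018,"dy":-0.028,"dz":0,"rx":0,"ry":0,"rz":0,"hand":0.085},{"dx":0,"dy":0,"dz":0.033,"rx":0,"ry":0,"rz":0,"hand":0.085},{"dx":0,"dy":0,"dz":0.033,"rx":0,"ry":0,"rz":0,"hand":0.085},{"dx":0,"dy":0,"dz":0.033,"rx":0,"ry":0,"rz":0,"hand":0.085},{"dx":0,"dy":0,"dz":0.033,"rx":0,"ry":0,"rz":0,"hand":0.085},{"dx":0,"dy":0,"dz":0.02,"rx":0,"ry":0,"rz":0,"hand":0.085},{"dx":0,"dy":0,"dz":0,"rx":0,"ry":0,"rz":0,"hand":0.085}]'
```

```text
clock: 2.2
position: [0.5034, -0.1243, 0.0749]
ee_rot: [-0.001, 0.998, -0.068, -0.005]
contact_force: [-0.5, 0.4, -0.0]
width: 0.0853
gripper_force: 0.0
```

```bash
python3 -m pendant '[{"dx":0.006,"dy":-0.007,"dz":0,"rx":0,"ry":0,"rz":0,"hand":0.085},{"dx":0,"dy":0,"dz":0.008,"rx":0,"ry":0,"rz":0,"hand":0.085},{"dx":0,"dy":0,"dz":0,"rx":0,"ry":0,"rz":0,"hand":0.03},{"dx":0,"dy":0,"dz":0,"rx":0,"ry":0,"rz":0,"hand":0.03},{"dx":0,"dy":0,"dz":0,"rx":0,"ry":0,"rz":0,"hand":0.03},{"dx":0,"dy":0,"dz":0,"rx":0,"ry":0,"rz":0,"hand":0.03},{"dx":0,"dy":0,"dz":0,"rx":0,"ry":0,"rz":0,"hand":0.03},{"dx":0,"dy":0,"dz":0,"rx":0,"ry":0,"rz":0,"hand":0.03}]' 25
```

```text
clock: 2.87
position: [0.515, -0.1186, 0.0724]
ee_rot: [0.0, 0.998, -0.067, 0.001]
contact_force: [-0.8, 0.1, 5.8]
width: 0.0395
gripper_force: 25.1
```

```bash
python3 -m pendant '[{"dx":0,"dy":0,"dz":-0.015,"rx":0,"ry":0,"rz":0,"hand":0.03},{"dx":0,"dy":0,"dz":-0.03,"rx":0,"ry":0,"rz":0,"hand":0.03},{"dx":0,"dy":0,"dz":-0.03,"rx":0,"ry":0,"rz":0,"hand":0.03},{"dx":0,"dy":0,"dz":-0.03,"rx":0,"ry":0,"rz":0,"hand":0.03},{"dx":0,"dy":0,"dz":-0.025,"rx":0,"ry":0,"rz":0,"hand":0.03},{"dx":0,"dy":0,"dz":0,"rx":0,"ry":0,"rz":0,"hand":0.03},{"dx":0,"dy":0,"dz":0,"rx":0,"ry":0,"rz":0,"hand":0.03}]' 25
python3 - <<'E'
from h import *
im,s=grab("wrist","w3");print(s["position"],s["ee_rot"],s["width"])
t,_=grab("top","t3")
a=cv2.resize(im["frame"][100:384,100:412],None,fx=1.5,fy=1.5); b=cv2.resize(t["frame"][170:250,300:370],None,fx=5,fy=5,interpolation=cv2.INTER_CUBIC)
f=np.zeros((430,820,3),np.uint8);f[:a.shape[0],:a.shape[1]]=a;f[:400,470:820]=b
cv2.imwrite("pics/m3.png",cv2.cvtColor(f[:,:800],cv2.COLOR_RGB2BGR))
E
```

```text
clock: 3.45
position: [0.5152, -0.1187, 0.2027]
ee_rot: [0.001, 0.998, -0.067, 0.002]
contact_force: [-0.3, 0.7, -1.5]
width: 0.0392
gripper_force: 25.6
[ 0.51520666 -0.11867254  0.2027047 ] [ 5.77049746e-04  9.97744864e-01 -6.70956016e-02  1.74147966e-03] 0.039173062400410116
```

View pics/m3.png

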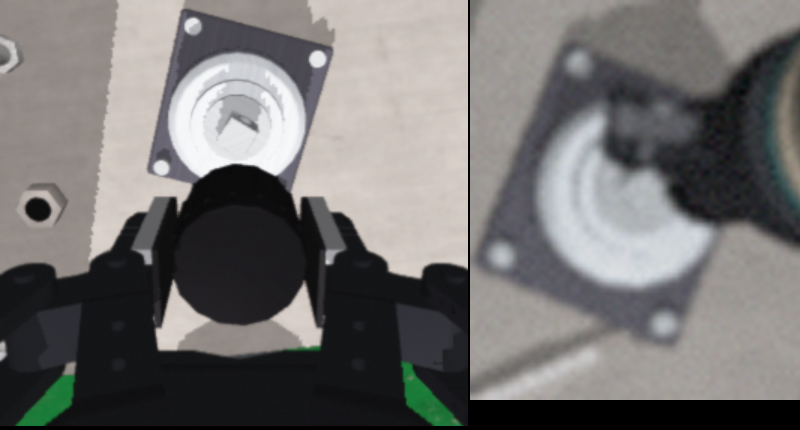

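The cap is held between the pads, and the bare square drive is visible at about wrist (259,188). I'll rectify the drive tip plane and the tray plane together.

```bash
cat >> h.py <<'E'
def rect(im,st,z,x0,x1,y0,y1,mm):
    # rows: x from x1 down to x0 ; cols: y from y1 down to y0
    xs=np.arange(x1,x0,-mm);ys=np.arange(y1,y0,-mm)
    X,Y=np.meshgrid(xs,ys,indexing="ij")
    q=w2p(im,np.c_[X.ravel(),Y.ravel(),np.full(X.size,z)],st).reshape(X.shape+(2,)).astype(np.float32)
    return cv2.cvtColor(cv2.remap(im["frame"],q[...,0],q[...,1],cv2.INTER_CUBIC),cv2.COLOR_RGB2BGR)
E
python3 - <<'E'
from h import *
im,s=pickle.load(open("pics/w3.pkl","rb")); t=pickle.load(open("pics/top0.pkl","rb"))
a=rect(im,s,.080,.49,.54,-.143,-.093,.0001) # 500x500
b=rect(t,None,.014,.385,.645,.19,.32,.0005)  # 520x260
f=np.zeros((520,770,3),np.uint8);f[:a.shape[0],:a.shape[1]]=a;f[:b.shape[0],505:505+b.shape[1]]=b
cv2.imwrite("pics/r3.png",f);print(a.shape,b.shape)
E
```

```text
(501, 500, 3) (520, 260, 3)
```

View pics/r3.png

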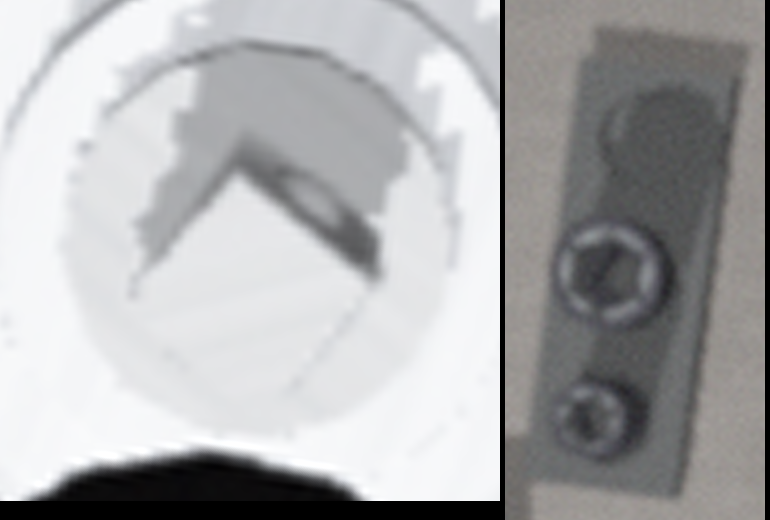

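The square's top corner is at (238,172) and its edges run about 51.5° (mod 90) in world, with the drive at (0.5105,-0.118). The tray centre is near (0.507,0.255) with yaw -7.7°, which puts the empty pocket near (0.576,0.245). I'll carry the cap over and look.

```bash
python3 -m pendant '[{"dx":0.0015,"dy":-0.0335,"dz":0,"rx":0,"ry":0,"rz":0,"hand":0.03},{"dx":0.0015,"dy":-0.0335,"dz":0,"rx":0,"ry":0,"rz":0,"hand":0.03},{"dx":0.0015,"dy":-0.0335,"dz":0,"rx":0,"ry":0,"rz":0,"hand":0.03},{"dx":0.0015,"dy":-0.0335,"dz":0,"rx":0,"ry":0,"rz":0,"hand":0.03},{"dx":0.0015,"dy":-0.0335,"dz":0,"rx":0,"ry":0,"rz":0,"hand":0.03},{"dx":0.0015,"dy":-0.0335,"dz":0,"rx":0,"ry":0,"rz":0,"hand":0.03},{"dx":0.0015,"dy":-0.0335,"dz":0,"rx":0,"ry":0,"rz":0,"hand":0.03},{"dx":0.0015,"dy":-0.0335,"dz":0,"rx":0,"ry":0,"rz":0,"hand":0.03},{"dx":0.0015,"dy":-0.0335,"dz":0,"rx":0,"ry":0,"rz":0,"hand":0.03},{"dx":0.0015,"dy":-0.0335,"dz":0,"rx":0,"ry":0,"rz":0,"hand":0.03},{"dx":0.0015,"dy":-0.0335,"dz":0,"rx":0,"ry":0,"rz":0,"hand":0.03},{"dx":0,"dy":0,"dz":0,"rx":0,"ry":0,"rz":0,"hand":0.03}]' 25
python3 -m pendant '[{"dx":0,"dy":0,"dz":0,"rx":0,"ry":0,"rz":0,"hand":0.03},{"dx":0,"dy":0,"dz":0,"rx":0,"ry":0,"rz":0,"hand":0.03},{"dx":0,"dy":0,"dz":0,"rx":0,"ry":0,"rz":0,"hand":0.03}]' 25
python3 - <<'E'
from h import *
im,s=grab("wrist","w4");print(s["position"],s["ee_rot"],s["width"])
a=rect(im,s,.014,.38,.66,.18,.32,.0004)
b=im["frame"][:,:,::-1][60:384,80:432]
f=np.zeros((600,800,3),np.uint8);a=a[:600];f[:a.shape[0],:a.shape[1]]=a;f[:b.shape[0],440:440+b.shape[1]]=b
f=f[:, :800]
cv2.imwrite("pics/r4.png",f)
E
```

```text
clock: 4.55
position: [0.5799, 0.2505, 0.1985]
ee_rot: [-0.002, 0.998, -0.065, -0.001]
contact_force: [0.2, -0.4, 0.3]
width: 0.0393
gripper_force: 25.7
clock: 4.8
position: [0.5795, 0.2433, 0.2001]
ee_rot: [0.001, 0.998, -0.068, -0.001]
contact_force: [0.0, 0.4, -0.3]
width: 0.0394
gripper_force: 25.7
[0.57949517 0.24331888 0.20011823] [ 7.95069035e-04  9.97715229e-01 -6.75460470e-02 -1.10516608e-03] 0.039380278086688585
```

View pics/r4.png

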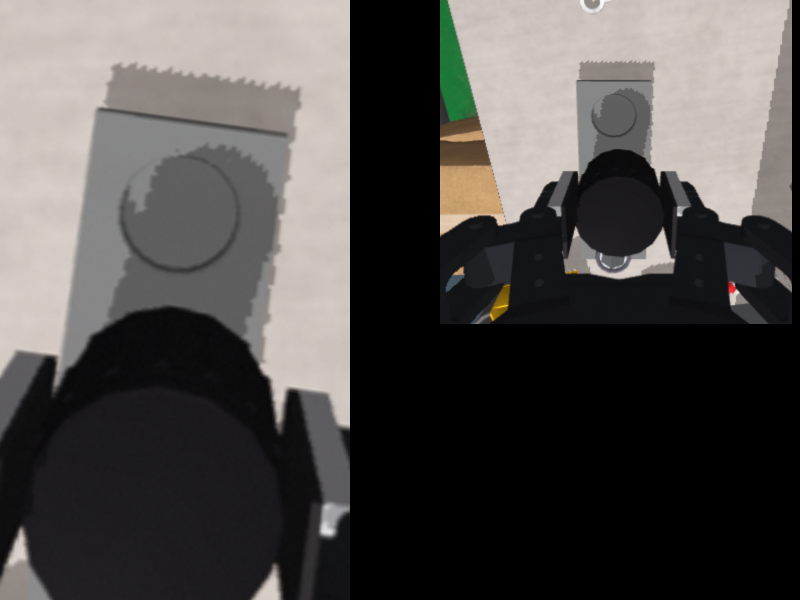

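The rectified view (left) shows the pocket rim circle centred at (179.5,211.5), diameter 47.6 mm, so the pocket is at (0.575,0.248), consistent with the tray's end edge. Now I'll check the cap's place in the hand.

```bash
python3 - <<'E'
from h import *
im,s=pickle.load(open("pics/w4.pkl","rb")); T=rot(s["ee_rot"]).T
g=cv2.cvtColor(im["frame"],cv2.COLOR_RGB2GRAY)
print(g[273,215:310:5], g[225:330:6,260])
for z in(.2167,.2207):
  p=p2w(im,[(260,273),(219,273),(303,273),(260,316)],z,s); print(p.round(4), (T@(p[0]-s["position"])).round(4))
E
```

```text
[16 28 27 28 28 29 28 27 28 27 26 28 27 26 27 25 26 26 16] [ 11  12  26  26  26  26  28  28  27  27  29  30  30  30  31  32  94 103]
[[0.5745 0.2426 0.2167]
 [0.577  0.2606 0.2167]
 [0.5719 0.2236 0.2167]
 [0.5525 0.2456 0.2167]] [-0.0048  0.0014 -0.0166]
[[0.5768 0.2423 0.2207]
 [0.5792 0.2598 0.2207]
 [0.5743 0.224  0.2207]
 [0.5555 0.2452 0.2207]] [-0.0026  0.0014 -0.0206]
```

```bash
python3 - <<'E'
from h import *
from scipy.optimize import least_squares
for f in("w4","w3"):
  im,s=pickle.load(open(f"pics/{f}.pkl","rb")); T=rot(s["ee_rot"]).T
  g=cv2.GaussianBlur(cv2.cvtColor(im["frame"],cv2.COLOR_RGB2GRAY),(3,3),0)
  m=((g>20)&(g<45)).astype(np.uint8); m=cv2.morphologyEx(m,cv2.MORPH_OPEN,np.ones((7,7)))
  n,l,S,c=cv2.connectedComponentsWithStats(m); k=l[273,260]; print(S[k],c[k].round(1),im["fx"])
  # measured area & centroid vs circle
  def res(p):
    h=hullmask(im,[(.02,p[2])],p[:2],s); M=cv2.moments(h); return [M["m10"]/M["m00"]-c[k][0],M["m01"]/M["m00"]-c[k][1],(M["m00"]-S[k][4])/100]
  p=least_squares(res,list(s["position"][:2])+[s["position"][2]+.02],x_scale=.01).x
  print(p.round(4),(T@(p-s["position"])).round(4))
E
```

```text
[ 217  237   86   79 5377] [259.1 275.8] 316.0280746312782
[0.5708 0.2435 0.2137] [-0.0087  0.001  -0.0136]
[ 216  237   88   78 5383] [259.2 275.5] 316.0280746312782
[ 0.5065 -0.1186  0.2161] [-0.0086  0.0011 -0.0134]
```

```bash
python3 -m pendant '[{"dx":0.002,"dy":-0.005,"dz":0,"rx":0,"ry":0,"rz":0,"hand":0.03},{"dx":0,"dy":0,"dz":0.035,"rx":0,"ry":0,"rz":0,"hand":0.03},{"dx":0,"dy":0,"dz":0.035,"rx":0,"ry":0,"rz":0,"hand":0.03},{"dx":0,"dy":0,"dz":0.035,"rx":0,"ry":0,"rz":0,"hand":0.03},{"dx":0,"dy":0,"dz":0.035,"rx":0,"ry":0,"rz":0,"hand":0.03},{"dx":0,"dy":0,"dz":0.018,"rx":0,"ry":0,"rz":0,"hand":0.03},{"dx":0,"dy":0,"dz":0,"rx":0,"ry":0,"rz":0,"hand":0.03},{"dx":0,"dy":0,"dz":0,"rx":0,"ry":0,"rz":0,"hand":0.03},{"dx":0,"dy":0,"dz":0,"rx":0,"ry":0,"rz":0,"hand":0.03}]' 25
```

```text
clock: 5.6
position: [0.5845, 0.2494, 0.0449]
ee_rot: [-0.001, 0.998, -0.068, 0.002]
contact_force: [0.9, -0.0, 0.3]
width: 0.0397
gripper_force: 25.7
```

```bash
python3 -m pendant '[{"dx":-0.002,"dy":0.0017,"dz":0,"rx":0,"ry":0,"rz":0,"hand":0.03},{"dx":0,"dy":0,"dz":0.01,"rx":0,"ry":0,"rz":0,"hand":0.03},{"dx":0,"dy":0,"dz":0.005,"rx":0,"ry":0,"rz":0,"hand":0.03},{"dx":0,"dy":0,"dz":0.003,"rx":0,"ry":0,"rz":0,"hand":0.03},{"dx":0,"dy":0,"dz":0,"rx":0,"ry":0,"rz":0,"hand":0.03},{"dx":0,"dy":0,"dz":0,"rx":0,"ry":0,"rz":0,"hand":0.03}]' 25
```

```text
clock: 6.1
position: [0.5804, 0.2478, 0.025]
ee_rot: [0.0, 0.998, -0.067, -0.0]
contact_force: [-0.3, -0.4, -0.1]
width: 0.0393
gripper_force: 25.7
```

```bash
python3 -m pendant '[{"dx":0,"dy":0,"dz":0.002,"rx":0,"ry":0,"rz":0,"hand":0.03},{"dx":0,"dy":0,"dz":0.001,"rx":0,"ry":0,"rz":0,"hand":0.03},{"dx":0,"dy":0,"dz":0,"rx":0,"ry":0,"rz":0,"hand":0.03},{"dx":0,"dy":0,"dz":0,"rx":0,"ry":0,"rz":0,"hand":0.03}]' 25
```

```text
clock: 6.43
position: [0.5808, 0.2479, 0.0225]
ee_rot: [-0.0, 0.998, -0.067, 0.0]
contact_force: [-0.6, -0.1, 1.0]
width: 0.0395
gripper_force: 25.7
```

```bash
python3 -m pendant '[{"dx":0,"dy":0,"dz":0.001,"rx":0,"ry":0,"rz":0,"hand":0.03},{"dx":0,"dy":0,"dz":0,"rx":0,"ry":0,"rz":0,"hand":0.03}]' 25
```

```text
clock: 6.6
position: [0.5809, 0.248, 0.0224]
ee_rot: [-0.0, 0.998, -0.067, 0.0]
contact_force: [-2.7, -1.7, 7.1]
width: 0.0394
gripper_force: 26.2
```

The cap met the floor at exactly the predicted height, so I'll release and rise.

```bash
python3 -m pendant '[{"dx":0,"dy":0,"dz":0,"rx":0,"ry":0,"rz":0,"hand":0.085},{"dx":0,"dy":0,"dz":0,"rx":0,"ry":0,"rz":0,"hand":0.085},{"dx":0,"dy":0,"dz":0,"rx":0,"ry":0,"rz":0,"hand":0.085},{"dx":0,"dy":0,"dz":0,"rx":0,"ry":0,"rz":0,"hand":0.085},{"dx":0,"dy":0,"dz":-0.03,"rx":0,"ry":0,"rz":0,"hand":0.085},{"dx":0,"dy":0,"dz":-0.04,"rx":0,"ry":0,"rz":0,"hand":0.085},{"dx":0,"dy":0,"dz":-0.04,"rx":0,"ry":0,"rz":0,"hand":0.085},{"dx":-0.03,"dy":0,"dz":-0.02,"rx":0,"ry":0,"rz":0,"hand":0.085},{"dx":-0.04,"dy":0,"dz":-0.01,"rx":0,"ry":0,"rz":0,"hand":0.085},{"dx":0,"dy":0,"dz":0,"rx":0,"ry":0,"rz":0,"hand":0.085},{"dx":0,"dy":0,"dz":0,"rx":0,"ry":0,"rz":0,"hand":0.085},{"dx":0,"dy":0,"dz":0,"rx":0,"ry":0,"rz":0,"hand":0.085}]' 25
python3 - <<'E'
from h import *
im,s=grab("wrist","w5");print(s["position"],s["ee_rot"],s["width"]);save(im,"w5")
E
```

```text
clock: 7.6
position: [0.5115, 0.2573, 0.1613]
ee_rot: [-0.0, 0.998, -0.067, 0.001]
contact_force: [-0.3, -0.7, 0.5]
width: 0.0848
gripper_force: 0.0
[0.51148295 0.257341   0.16131095] [-1.86137884e-05  9.97764942e-01 -6.68193814e-02  5.39002562e-04] 0.08477619675624103
```

View pics/w5.png

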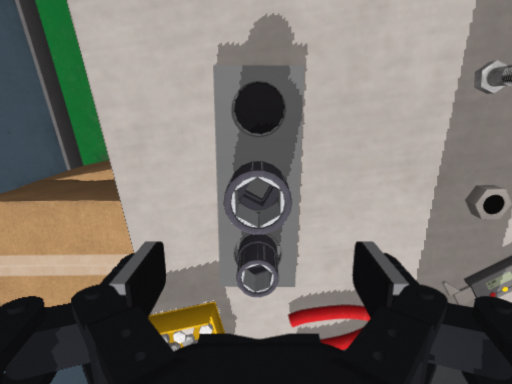

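The cap stands in its pocket at (259,108). The large socket mouth is at (257,201), and the small one at (258,272) is untouched. I'll back off so the camera looks straight down the socket, to read the square bore's angle.

```bash
python3 -m pendant '[{"dx":-0.035,"dy":0,"dz":0.015,"rx":0,"ry":0,"rz":0,"hand":0.085},{"dx":-0.032,"dy":0,"dz":0.02,"rx":0,"ry":0,"rz":0,"hand":0.085},{"dx":0,"dy":0,"dz":0.02,"rx":0,"ry":0,"rz":0,"hand":0.085},{"dx":0,"dy":0,"dz":0,"rx":0,"ry":0,"rz":0,"hand":0.085},{"dx":0,"dy":0,"dz":0,"rx":0,"ry":0,"rz":0,"hand":0.085},{"dx":0,"dy":0,"dz":0,"rx":0,"ry":0,"rz":0,"hand":0.085}]' 25
python3 - <<'E'
from h import *
im,s=grab("wrist","w6");print(s["position"],s["ee_rot"],s["width"])
c=np.array([.507,.256])
a=rect(im,s,.068,c[0]-.032,c[0]+.032,c[1]-.032,c[1]+.032,.00016)
b=rect(im,s,.03,c[0]-.02,c[0]+.02,c[1]-.02,c[1]+.02,.0001)
b=np.clip(b.astype(float)*1.8,0,255).astype(np.uint8)
f=np.zeros((405,805,3),np.uint8);f[:400,:400]=a[:400,:400];f[:400,403:803]=b[:400,:400]
cv2.imwrite("pics/r6.png",f[:, :800])
E
```

```text
clock: 8.15
position: [0.4472, 0.2666, 0.1067]
ee_rot: [-0.0, 0.998, -0.067, 0.001]
contact_force: [-0.2, -0.3, 0.2]
width: 0.0847
gripper_force: 0.0
[0.44723111 0.26655246 0.1067257 ] [-3.02364634e-04  9.97721405e-01 -6.74602492e-02  1.01015188e-03] 0.08466927156929122
```

View pics/r6.png

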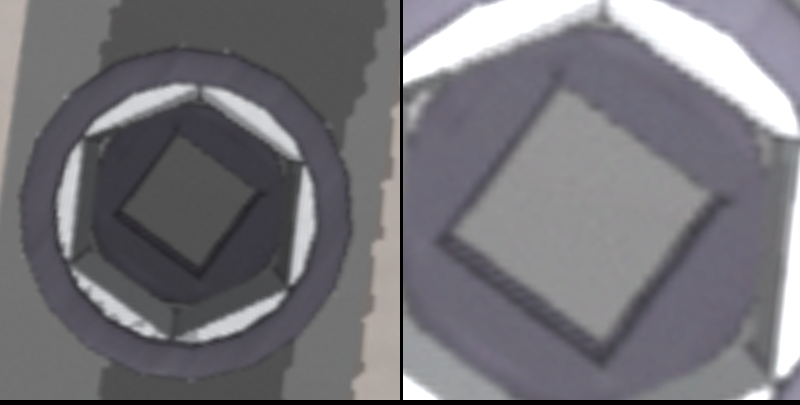

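The right panel shows the bore's corners at (560,80), (725,200), (602,362) and (440,240), so the bore angle is about 53.2° (mod 90). That's within about 2° of the drive's ~51.5°. The socket centre is (0.505,0.258), diameter about 53 mm.

```bash
python3 -m pendant '[{"dx":0.03,"dy":0,"dz":0,"rx":0,"ry":0,"rz":0,"hand":0.085},{"dx":0.0285,"dy":0.0008,"dz":0,"rx":0,"ry":0,"rz":0,"hand":0.085},{"dx":0,"dy":0,"dz":0,"rx":0,"ry":0,"rz":0,"hand":0.085},{"dx":0,"dy":0,"dz":0.02,"rx":0,"ry":0,"rz":0,"hand":0.085},{"dx":0,"dy":0,"dz":0,"rx":0,"ry":0,"rz":0,"hand":0.085},{"dx":0,"dy":0,"dz":0,"rx":0,"ry":0,"rz":0,"hand":0.085},{"dx":0,"dy":0,"dz":0,"rx":0,"ry":0,"rz":0,"hand":0.085}]' 50
```

```text
clock: 8.78
position: [0.5033, 0.2577, 0.087]
ee_rot: [-0.0, 0.998, -0.067, 0.0]
contact_force: [-0.7, -0.9, 0.6]
width: 0.0849
gripper_force: 0.0
```

```bash
python3 -m pendant '[{"dx":0.002,"dy":0,"dz":0.02,"rx":0,"ry":0,"rz":0,"hand":0.085},{"dx":0,"dy":0,"dz":0.02,"rx":0,"ry":0,"rz":0,"hand":0.085},{"dx":0,"dy":0,"dz":0.013,"rx":0,"ry":0,"rz":0,"hand":0.085},{"dx":0,"dy":0,"dz":0,"rx":0,"ry":0,"rz":0,"hand":0.085},{"dx":0,"dy":0,"dz":0,"rx":0,"ry":0,"rz":0,"hand":0.085}]' 50
```

```text
clock: 9.2
position: [0.5048, 0.2575, 0.0338]
ee_rot: [0.0, 0.998, -0.067, 0.0]
contact_force: [0.4, -0.3, 1.3]
width: 0.0852
gripper_force: 0.0
```

```bash
python3 -m pendant '[{"dx":0,"dy":0,"dz":0,"rx":0,"ry":0,"rz":0,"hand":0.04},{"dx":0,"dy":0,"dz":0,"rx":0,"ry":0,"rz":0,"hand":0.04},{"dx":0,"dy":0,"dz":0,"rx":0,"ry":0,"rz":0,"hand":0.04},{"dx":0,"dy":0,"dz":0,"rx":0,"ry":0,"rz":0,"hand":0.04},{"dx":0,"dy":0,"dz":0,"rx":0,"ry":0,"rz":0,"hand":0.04},{"dx":0,"dy":0,"dz":0,"rx":0,"ry":0,"rz":0,"hand":0.04}]' 50
```

```text
clock: 9.7
position: [0.5058, 0.258, 0.0351]
ee_rot: [-0.001, 0.998, -0.067, 0.002]
contact_force: [-0.7, 1.0, 4.3]
width: 0.0528
gripper_force: 51.8
```

```bash
python3 -m pendant '[{"dx":0,"dy":0,"dz":-0.015,"rx":0,"ry":0,"rz":0,"hand":0.04},{"dx":0,"dy":0,"dz":-0.035,"rx":0,"ry":0,"rz":0,"hand":0.04},{"dx":0,"dy":0,"dz":-0.035,"rx":0,"ry":0,"rz":0,"hand":0.04},{"dx":0,"dy":0,"dz":-0.035,"rx":0,"ry":0,"rz":0,"hand":0.04},{"dx":0,"dy":0,"dz":0,"rx":0,"ry":0,"rz":0,"hand":0.04},{"dx":0,"dy":0,"dz":0,"rx":0,"ry":0,"rz":0,"hand":0.04}]' 60; python3 -m pendant '[{"dx":0.005,"dy":0.02,"dz":0,"rx":0,"ry":0,"rz":0,"hand":0.04},{"dx":0.005,"dy":0.0345,"dz":0,"rx":0,"ry":0,"rz":0,"hand":0.04},{"dx":0.005,"dy":0.0345,"dz":0,"rx":0,"ry":0,"rz":0,"hand":0.04},{"dx":0.005,"dy":0.0345,"dz":0,"rx":0,"ry":0,"rz":0,"hand":0.04},{"dx":0.005,"dy":0.0345,"dz":0,"rx":0,"ry":0,"rz":0,"hand":0.04},{"dx":0.005,"dy":0.0345,"dz":0,"rx":0,"ry":0,"rz":0,"hand":0.04},{"dx":0.005,"dy":0.0345,"dz":0,"rx":0,"ry":0,"rz":0,"hand":0.04},{"dx":0.005,"dy":0.0345,"dz":0,"rx":0,"ry":0,"rz":0,"hand":0.04},{"dx":0.005,"dy":0.0345,"dz":0,"rx":0,"ry":0,"rz":0,"hand":0.04},{"dx":0.005,"dy":0.0345,"dz":0,"rx":0,"ry":0,"rz":0,"hand":0.04},{"dx":0.005,"dy":0.0345,"dz":0,"rx":0,"ry":0,"rz":0,"hand":0.04},{"dx":0,"dy":0.007,"dz":0,"rx":0,"ry":0,"rz":0,"hand":0.04}]' 60; python3 -m pendant '[{"dx":0,"dy":0,"dz":0,"rx":0,"ry":0,"rz":0,"hand":0.04},{"dx":0,"dy":0,"dz":0,"rx":0,"ry":0,"rz":0,"hand":0.04},{"dx":0,"dy":0,"dz":0,"rx":0,"ry":0,"rz":0,"hand":0.04}]' 60
python3 -c "
from rig import manip;print(manip.get_state())"
```

```text
clock: 10.2
position: [0.506, 0.2578, 0.1557]
ee_rot: [-0.001, 0.998, -0.067, 0.003]
contact_force: [-1.6, -0.1, -5.1]
width: 0.053
gripper_force: 64.5
clock: 11.2
position: [0.5085, -0.1238, 0.1513]
ee_rot: [0.002, 0.998, -0.069, -0.001]
contact_force: [1.5, -0.0, -3.3]
width: 0.0528
gripper_force: 64.8
clock: 11.45
position: [0.5083, -0.1172, 0.1521]
ee_rot: [-0.001, 0.998, -0.067, -0.001]
contact_force: [-0.6, -0.2, -3.7]
width: 0.053
gripper_force: 64.8
{'clock': 11.45, 'qpos': array([-3.60558584e-01,  2.56519433e-01,  1.74093805e+00,  9.37330600e-04,
        1.14728833e+00,  1.34369670e+00]), 'qd': array([ 0.01509621, -0.00819253, -0.00872805, -0.00343664, -0.00140963,
       -0.00356896]), 'effort': array([-7.29159079e-01, -3.95862186e+01, -2.34725922e+01, -5.71441033e-02,
       -4.24194805e-03,  2.40202906e-03]), 'position': array([ 0.50832207, -0.11715616,  0.15214685]), 'ee_rot': array([-8.65264915e-04,  9.97760177e-01, -6.68727227e-02, -1.38535444e-03]), 'contact_force': array([-0.63344283, -0.24213673, -3.65036598]), 'moment': array([ 0.02329261,  0.01372587, -0.02667365]), 'gripper_force': 64.79808881878853, 'width': 0.05303425842156144}
```

```bash
python3 -m pendant '[{"dx":0.0028,"dy":0.0005,"dz":0,"rx":0,"ry":0,"rz":1.7,"hand":0.04},{"dx":0,"dy":0,"dz":0.02,"rx":0,"ry":0,"rz":0,"hand":0.04},{"dx":0,"dy":0,"dz":0.018,"rx":0,"ry":0,"rz":0,"hand":0.04},{"dx":0,"dy":0,"dz":0,"rx":0,"ry":0,"rz":0,"hand":0.04},{"dx":0,"dy":0,"dz":0,"rx":0,"ry":0,"rz":0,"hand":0.04},{"dx":0,"dy":0,"dz":0,"rx":0,"ry":0,"rz":0,"hand":0.04}]' 60
```

```text
clock: 11.95
position: [0.5126, -0.1187, 0.1159]
ee_rot: [0.0, 0.997, -0.081, 0.0]
contact_force: [-0.4, -0.0, -3.7]
width: 0.0529
gripper_force: 64.9
```

```bash
python3 -m pendant '[{"dx":-0.0015,"dy":-0.0005,"dz":0.002,"rx":0,"ry":0,"rz":0,"hand":0.04},{"dx":0,"dy":0,"dz":0.002,"rx":0,"ry":0,"rz":0,"hand":0.04},{"dx":0,"dy":0,"dz":0.001,"rx":0,"ry":0,"rz":0,"hand":0.04},{"dx":0,"dy":0,"dz":0,"rx":0,"ry":0,"rz":0,"hand":0.04},{"dx":0,"dy":0,"dz":0,"rx":0,"ry":0,"rz":0,"hand":0.04}]' 60; python3 -m pendant '[{"dx":0,"dy":0,"dz":0.001,"rx":0,"ry":0,"rz":0,"hand":0.04},{"dx":0,"dy":0,"dz":0.001,"rx":0,"ry":0,"rz":0,"hand":0.04},{"dx":0,"dy":0,"dz":0,"rx":0,"ry":0,"rz":0,"hand":0.04}]' 60
```

```text
clock: 12.37
position: [0.5108, -0.1189, 0.1105]
ee_rot: [0.0, 0.997, -0.082, 0.0]
contact_force: [-0.5, -0.4, -3.4]
width: 0.0528
gripper_force: 64.9
clock: 12.62
position: [0.5107, -0.1188, 0.1081]
ee_rot: [-0.0, 0.997, -0.082, -0.0]
contact_force: [1.2, -0.1, -4.4]
width: 0.0527
gripper_force: 64.9
```

```bash
python3 -m pendant '[{"dx":0,"dy":-0.0005,"dz":0.001,"rx":0,"ry":0,"rz":0,"hand":0.04},{"dx":0,"dy":0,"dz":0,"rx":0,"ry":0,"rz":0,"hand":0.04}]' 60; python3 -m pendant '[{"dx":0,"dy":0,"dz":0.001,"rx":0,"ry":0,"rz":0,"hand":0.04},{"dx":0,"dy":0,"dz":0,"rx":0,"ry":0,"rz":0,"hand":0.04}]' 60
```

```text
clock: 12.78
position: [0.5106, -0.1183, 0.1071]
ee_rot: [-0.0, 0.997, -0.082, -0.0]
contact_force: [0.5, -1.4, -3.5]
width: 0.0527
gripper_force: 64.9
clock: 12.95
position: [0.5108, -0.1182, 0.1061]
ee_rot: [-0.0, 0.997, -0.082, -0.0]
contact_force: [1.3, 0.2, -3.5]
width: 0.0528
gripper_force: 64.9
```

```bash
python3 -m pendant '[{"dx":0,"dy":0,"dz":0.001,"rx":0,"ry":0,"rz":2,"hand":0.04},{"dx":0,"dy":0,"dz":0,"rx":0,"ry":0,"rz":0,"hand":0.04}]' 60; python3 -c "
from rig import manip;print(manip.get_state()['moment'])"; python3 -m pendant '[{"dx":0,"dy":0,"dz":0.001,"rx":0,"ry":0,"rz":-3,"hand":0.04},{"dx":0,"dy":0,"dz":0,"rx":0,"ry":0,"rz":0,"hand":0.04}]' 60;  python3 -c "
from rig import manip;print(manip.get_state()['moment'])"
```

```text
clock: 13.12
position: [0.5108, -0.1182, 0.1052]
ee_rot: [-0.0, 0.995, -0.1, 0.0]
contact_force: [0.6, 0.8, -3.8]
width: 0.0525
gripper_force: 64.9
[ 0.0650867  -0.13608516 -0.00421281]
clock: 13.28
position: [0.5108, -0.1179, 0.1042]
ee_rot: [-0.0, 0.997, -0.073, 0.0]
contact_force: [0.7, 1.1, -4.7]
width: 0.0529
gripper_force: 65.0
[ 0.3491337  -0.09828474  0.03178832]
```

```bash
python3 -m pendant '[{"dx":0,"dy":0,"dz":0.001,"rx":0,"ry":0,"rz":1.5,"hand":0.04},{"dx":0,"dy":0,"dz":0.001,"rx":0,"ry":0,"rz":0,"hand":0.04},{"dx":0,"dy":0,"dz":0,"rx":0,"ry":0,"rz":0,"hand":0.04}]' 60; python3 -m pendant '[{"dx":0,"dy":0,"dz":0.001,"rx":0,"ry":0,"rz":0,"hand":0.04},{"dx":0,"dy":0,"dz":0.001,"rx":0,"ry":0,"rz":0,"hand":0.04},{"dx":0,"dy":0,"dz":0,"rx":0,"ry":0,"rz":0,"hand":0.04}]' 60;  python3 -c "
from rig import manip;print(manip.get_state()['moment'])"
```

```text
clock: 13.53
position: [0.5109, -0.1181, 0.1022]
ee_rot: [-0.0, 0.996, -0.086, 0.0]
contact_force: [1.3, 1.7, -4.1]
width: 0.0532
gripper_force: 64.9
clock: 13.78
position: [0.5108, -0.1181, 0.1002]
ee_rot: [-0.0, 0.996, -0.086, -0.0]
contact_force: [1.1, 2.6, -3.4]
width: 0.0528
gripper_force: 65.0
[ 0.44152486 -0.11890429 -0.0297218 ]
```

```bash
python3 -m pendant '[{"dx":0.0002,"dy":-0.0004,"dz":0.0005,"rx":0,"ry":0,"rz":0,"hand":0.04},{"dx":0,"dy":0,"dz":0.0005,"rx":0,"ry":0,"rz":0,"hand":0.04},{"dx":0,"dy":0,"dz":0,"rx":0,"ry":0,"rz":0,"hand":0.04}]' 60; python3 -m pendant '[{"dx":0,"dy":0,"dz":0.001,"rx":0,"ry":0,"rz":0,"hand":0.04},{"dx":0,"dy":0,"dz":0,"rx":0,"ry":0,"rz":0,"hand":0.04}]' 60;  python3 -c "
from rig import manip;print(manip.get_state()['moment'])"
```

```text
clock: 14.03
position: [0.5109, -0.118, 0.0996]
ee_rot: [0.0, 0.996, -0.086, -0.0]
contact_force: [-1.3, 1.3, 0.8]
width: 0.0528
gripper_force: 65.3
clock: 14.2
position: [0.511, -0.1181, 0.0984]
ee_rot: [0.0, 0.996, -0.086, 0.0]
contact_force: [0.2, 1.4, -1.2]
width: 0.0529
gripper_force: 65.2
[ 0.34452031 -0.00391757 -0.00879266]
```

Ball contact is beginning (vertical force up 3–4 N). I'll continue gently in half-millimetre steps.

```bash
python3 -m pendant '[{"dx":0,"dy":0,"dz":0.0007,"rx":0,"ry":0,"rz":0,"hand":0.04},{"dx":0,"dy":0,"dz":0,"rx":0,"ry":0,"rz":0,"hand":0.04}]' 60; python3 -m pendant '[{"dx":0,"dy":0,"dz":0.0007,"rx":0,"ry":0,"rz":0,"hand":0.04},{"dx":0,"dy":0,"dz":0,"rx":0,"ry":0,"rz":0,"hand":0.04}]' 60;python3 -m pendant '[{"dx":0,"dy":0,"dz":0.0007,"rx":0,"ry":0,"rz":0,"hand":0.04},{"dx":0,"dy":0,"dz":0,"rx":0,"ry":0,"rz":0,"hand":0.04}]' 60;  python3 -c "
from rig import manip;print(manip.get_state()['moment'])"
```

```text
clock: 14.37
position: [0.511, -0.1181, 0.0974]
ee_rot: [0.0, 0.996, -0.086, -0.0]
contact_force: [-0.4, 2.0, -2.0]
width: 0.0527
gripper_force: 65.2
clock: 14.53
position: [0.5109, -0.118, 0.0964]
ee_rot: [0.0, 0.996, -0.086, -0.0]
contact_force: [0.2, 1.3, -4.1]
width: 0.0527
gripper_force: 65.0
clock: 14.7
position: [0.5109, -0.118, 0.0957]
ee_rot: [-0.0, 0.996, -0.086, -0.0]
contact_force: [0.1, 2.1, -4.9]
width: 0.0525
gripper_force: 64.9
[ 0.19984335 -0.08984913  0.05229384]
```

```bash
python3 -m pendant '[{"dx":0,"dy":0,"dz":0.001,"rx":0,"ry":0,"rz":0,"hand":0.04},{"dx":0,"dy":0,"dz":0.001,"rx":0,"ry":0,"rz":0,"hand":0.04},{"dx":0,"dy":0,"dz":0.001,"rx":0,"ry":0,"rz":0,"hand":0.04},{"dx":0,"dy":0,"dz":0,"rx":0,"ry":0,"rz":0,"hand":0.04}]' 60; python3 -m pendant '[{"dx":0,"dy":0,"dz":0.001,"rx":0,"ry":0,"rz":0,"hand":0.04},{"dx":0,"dy":0,"dz":0.001,"rx":0,"ry":0,"rz":0,"hand":0.04},{"dx":0,"dy":0,"dz":0,"rx":0,"ry":0,"rz":0,"hand":0.04}]' 60;  python3 -c "
from rig import manip;print(manip.get_state()['moment'])"
```

```text
clock: 15.03
position: [0.5108, -0.1179, 0.0928]
ee_rot: [-0.0, 0.996, -0.086, -0.0]
contact_force: [0.3, 1.3, -4.8]
width: 0.0529
gripper_force: 65.0
clock: 15.28
position: [0.5108, -0.1179, 0.0908]
ee_rot: [-0.0, 0.996, -0.086, -0.0]
contact_force: [-0.1, 1.1, -5.6]
width: 0.0527
gripper_force: 64.9
[ 0.18124943 -0.03127733 -0.01895248]
```

```bash
python3 -m pendant '[{"dx":0,"dy":0,"dz":0.001,"rx":0,"ry":0,"rz":0,"hand":0.04},{"dx":0,"dy":0,"dz":0.001,"rx":0,"ry":0,"rz":0,"hand":0.04},{"dx":0,"dy":0,"dz":0.001,"rx":0,"ry":0,"rz":0,"hand":0.04},{"dx":0,"dy":0,"dz":0,"rx":0,"ry":0,"rz":0,"hand":0.04}]' 60; python3 -m pendant '[{"dx":0,"dy":0,"dz":0.001,"rx":0,"ry":0,"rz":0,"hand":0.04},{"dx":0,"dy":0,"dz":0,"rx":0,"ry":0,"rz":0,"hand":0.04}]' 60;  python3 -m pendant '[{"dx":0,"dy":0,"dz":0.0007,"rx":0,"ry":0,"rz":0,"hand":0.04},{"dx":0,"dy":0,"dz":0,"rx":0,"ry":0,"rz":0,"hand":0.04}]' 60
```

```text
clock: 15.62
position: [0.5106, -0.1178, 0.0875]
ee_rot: [-0.0, 0.996, -0.086, -0.001]
contact_force: [0.6, 0.5, -8.9]
width: 0.0528
gripper_force: 64.6
clock: 15.78
position: [0.5106, -0.1177, 0.0867]
ee_rot: [-0.0, 0.996, -0.086, -0.001]
contact_force: [0.1, 1.5, -7.0]
width: 0.0529
gripper_force: 64.7
clock: 15.95
position: [0.5108, -0.1179, 0.0863]
ee_rot: [-0.0, 0.996, -0.086, -0.0]
contact_force: [-0.3, 0.9, -6.0]
width: 0.0528
gripper_force: 64.8
```

```bash
python3 -m pendant '[{"dx":0,"dy":0,"dz":0.0007,"rx":0,"ry":0,"rz":0,"hand":0.04},{"dx":0,"dy":0,"dz":0,"rx":0,"ry":0,"rz":0,"hand":0.04}]' 60; python3 -m pendant '[{"dx":0,"dy":0,"dz":0.0007,"rx":0,"ry":0,"rz":0,"hand":0.04},{"dx":0,"dy":0,"dz":0,"rx":0,"ry":0,"rz":0,"hand":0.04}]' 60;  python3 -m pendant '[{"dx":0,"dy":0,"dz":0.0005,"rx":0,"ry":0,"rz":0,"hand":0.04},{"dx":0,"dy":0,"dz":0,"rx":0,"ry":0,"rz":0,"hand":0.04}]' 60
```

```text
clock: 16.12
position: [0.511, -0.118, 0.0858]
ee_rot: [0.0, 0.996, -0.086, 0.0]
contact_force: [-0.9, 1.7, -3.7]
width: 0.0524
gripper_force: 64.8
clock: 16.28
position: [0.511, -0.118, 0.0853]
ee_rot: [0.0, 0.996, -0.086, 0.0]
contact_force: [-0.3, 1.4, -3.2]
width: 0.0528
gripper_force: 65.1
clock: 16.45
position: [0.5111, -0.1181, 0.0853]
ee_rot: [0.0, 0.996, -0.086, 0.0]
contact_force: [-1.6, 1.4, 2.1]
width: 0.0528
gripper_force: 65.5
```

```bash
python3 -m pendant '[{"dx":0,"dy":0,"dz":0.0007,"rx":0,"ry":0,"rz":0,"hand":0.04},{"dx":0,"dy":0,"dz":0,"rx":0,"ry":0,"rz":0,"hand":0.04}]' 60; python3 -m pendant '[{"dx":0,"dy":0,"dz":0.0007,"rx":0,"ry":0,"rz":0,"hand":0.04},{"dx":0,"dy":0,"dz":0,"rx":0,"ry":0,"rz":0,"hand":0.04},{"dx":0,"dy":0,"dz":0,"rx":0,"ry":0,"rz":0,"hand":0.04}]' 60
```

```text
clock: 16.62
position: [0.5111, -0.118, 0.0852]
ee_rot: [0.0, 0.996, -0.086, 0.0]
contact_force: [-3.6, 3.0, 7.0]
width: 0.0526
gripper_force: 66.1
clock: 16.87
position: [0.5111, -0.118, 0.0851]
ee_rot: [0.0, 0.996, -0.086, 0.001]
contact_force: [-4.5, 2.4, 11.4]
width: 0.0527
gripper_force: 66.4
```

Firm stop at exactly the predicted height (0.0851), after the ball pull-in. I'll ease the pressure, open and withdraw.

```bash
python3 -m pendant '[{"dx":0,"dy":0,"dz":-0.001,"rx":0,"ry":0,"rz":0,"hand":0.04},{"dx":0,"dy":0,"dz":0,"rx":0,"ry":0,"rz":0,"hand":0.085},{"dx":0,"dy":0,"dz":0,"rx":0,"ry":0,"rz":0,"hand":0.085},{"dx":0,"dy":0,"dz":0,"rx":0,"ry":0,"rz":0,"hand":0.085},{"dx":0,"dy":0,"dz":0,"rx":0,"ry":0,"rz":0,"hand":0.085},{"dx":0,"dy":0,"dz":0,"rx":0,"ry":0,"rz":0,"hand":0.085},{"dx":0,"dy":0,"dz":-0.02,"rx":0,"ry":0,"rz":0,"hand":0.085},{"dx":0,"dy":0,"dz":-0.03,"rx":0,"ry":0,"rz":0,"hand":0.085},{"dx":0,"dy":0,"dz":-0.04,"rx":0,"ry":0,"rz":0,"hand":0.085},{"dx":-0.03,"dy":0,"dz":-0.02,"rx":0,"ry":0,"rz":0,"hand":0.085},{"dx":-0.03,"dy":0,"dz":0,"rx":0,"ry":0,"rz":0,"hand":0.085},{"dx":0,"dy":0,"dz":0,"rx":0,"ry":0,"rz":0,"hand":0.085}]' 60
python3 -m pendant '[{"dx":0,"dy":0,"dz":0,"rx":0,"ry":0,"rz":0,"hand":0.085},{"dx":0,"dy":0,"dz":0,"rx":0,"ry":0,"rz":0,"hand":0.085},{"dx":0,"dy":0,"dz":0,"rx":0,"ry":0,"rz":0,"hand":0.085}]' 60
python3 - <<'E'
from h import *
from scipy.optimize import least_squares
im,s=grab("wrist","w7"); sd,_=grab("side","s7"); print(s["position"])
# check socket silhouette: dark/bright vs expected edges
g=cv2.GaussianBlur(cv2.cvtColor(im["frame"],cv2.COLOR_RGB2GRAY),(3,3),0).astype(float)
gx,gy=cv2.Sobel(g,6,1,0),cv2.Sobel(g,6,0,1); G=np.hypot(gx,gy).astype(np.float32)
a=np.linspace(0,2*np.pi,120)
def score(x,y,z):
    q=w2p(im,np.c_[x+.027*np.cos(a),y+.027*np.sin(a),0*a+z],s).astype(np.float32)
    return cv2.remap(G,q[:,:1],q[:,1:],1).mean()
best=sorted(((score(x,y,z),x,y,z) for z in np.arange(.108,.1301,.002) for x in np.arange(.504,.519,.001) for y in np.arange(-.124,-.111,.001)),reverse=True)[:4]
print(np.round(best,4), cv2.remap(G,np.float32([[0]]),np.float32([[0]]),1).mean())
# side: dark column extents through socket
p=w2p(sd,[[.5108,-.118,z] for z in(.118,.077,.056,.04)]).round(1);print(p.tolist())
gs=cv2.cvtColor(sd["frame"],cv2.COLOR_RGB2GRAY);c=int(p[0,0]);r=int(p[0,1]);print(r-14,gs[r-14:r+60:2,c])
E
```

```text
clock: 17.87
position: [0.4472, -0.1063, 0.1952]
ee_rot: [-0.0, 0.996, -0.086, -0.001]
contact_force: [-1.1, -0.4, -1.5]
width: 0.0852
gripper_force: 0.0
clock: 18.12
position: [0.4528, -0.108, 0.1939]
ee_rot: [0.0, 0.996, -0.086, 0.0]
contact_force: [0.7, 0.5, -1.0]
width: 0.0848
gripper_force: 0.0
[ 0.45280736 -0.10795724  0.1939171 ]
[[ 3.364954e+02  5.100000e-01 -1.190000e-01  1.140000e-01]
 [ 3.278038e+02  5.100000e-01 -1.190000e-01  1.120000e-01]
 [ 3.218240e+02  5.100000e-01 -1.190000e-01  1.160000e-01]
 [ 3.123427e+02  5.100000e-01 -1.180000e-01  1.140000e-01]] 0.0
[[267.6, 209.2], [267.0, 231.0], [266.7, 241.7], [266.5, 249.8]]
195 [ 55  95 112 113  79 105 107 104 106 104  69  43  38  40  39  39  43  38
  42  41  40  41  39  41  40  39 106 108 163 140 155 169 173 173 160 120
  69]
```

```bash
python3 -c "
from rig import manip;print(manip.sign_off())"
```

```text
the job is handed in; nothing more can be done
None
```

I stood the dust cap in the empty tray pocket, pushed the large socket onto the drive until it stopped on the shoulder at the expected height, let go and handed the job in at about 18 s; no verdict came back, and the ball click is inferred from the forces and stop height.

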